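Dye bottle out from under the fume-box sash and into its tub

ROBOT

A 6-joint arm with a two-finger parallel gripper is mounted at the origin on a cart in front of the work surface, level with it; the furniture and walls round the work are solid. World frame = base frame: x ahead of the robot, y to its left, z up, the work surface at z = 0. Lengths are in m, angles in rad, forces in N, time in s.
With the tool pointing down it reaches from about 0.325 to 0.9 m from the base axis. Payload 6.1 kg.
Tool frame: the origin (TCP) lies midway between the tips of the shut fingers; the grasp point (between the pads) lies 19 mm behind it; x points along the fingers, y is the direction in which the jaws open and shut, and the axes are right-handed (so a half turn about x gives the same grasp; the last joint's range is limited). The gripper opens to 85 mm and grips with 20 to 120 N. Pads are 22 mm wide; open, the fingers measure 114 mm over their backs; the gripper's body (76 mm by 85 mm) begins 54 mm behind the grasp point. The pads swing forward as they close: fully open they stand 13 mm farther back than shut.
Start: joints at [-1.383, 0.22, 1.526, -0, 1.395, -0.126], TCP at [0.193, -0.594, 0.231] pointing down, gripper open.
Joint ranges: [-2.98, 2.98], [-0.91, 2.08], [0.09, 2.57], [-1.24, 4.39], [0.2, 2.65], [-2.68, 2.68]. Speed limits (rad/s): [2.57, 2.57, 3.01, 3.14, 3.14, 3.14].

INTERFACE

Orientations are given as [roll, pitch, yaw] about the fixed x, y, z axes, in that order (R = Rz(yaw) Ry(pitch) Rx(roll)).
In Python, from plant import movep, move_l, set_joints, gripper_to, hold, inverse_kinematics, observe, get_image, get_calibration, Unreachable, job_done gives the robot as it stands. Calls block until the motion is done:
- movep(position, orientation): joint-space move of the TCP to a pose.
- move_l(position, feed=0.15, rotation=None, max_force=None): straight line of the TCP; rotation=None keeps the orientation; feed is the mean speed in m/s. With max_force (N) it stops when the force on the tool has changed by that much, and returns True; else False.
- set_joints(angles): joint-space move.
- gripper_to(opening, f_grip=None): finger opening in m; f_grip is the grip in N (None keeps the last); returns when the fingers have stopped.
- hold(seconds).
- inverse_kinematics(position, orientation): joint angles nearest the present ones, or None.
- observe(): the state.
- get_image(name): name is "side" or "top"; returns (picture, depth): 384x512x3 uint8, red, green, blue; 384x512 float32, m along the optical axis (not along the pixel's ray), 0 where there is no reading.
- get_calibration(name): a dict with "intrinsics" (3x3 intrinsics, pixels), "world_from_camera" (4x4, takes a point from camera to world coordinates). Camera axes: x right, y down, z forward; pixel columns grow to the right and rows downward; lengths in m; the calibration is good to about 2 mm. A picture is of the moment at which its call begins. get_calibration takes no time and is no camera call.
A pose or a line that the arm cannot do raises Unreachable and nothing moves.
- job_done(): hands the job in, once; it reports no verdict.
The state is a dict: "time_s": time; "q": joint angles; "joint_velocities": joint speeds; "joint_torque": joint torques, N m; "eef_pos": TCP position; "tcp_rot": TCP orientation; "ft_force": force on the tool from outside, world axes, zero at the start; "torque": the same for the moment, N m; "opening": finger opening in m.
Only numpy, scipy, OpenCV 4.12 (cv2) and the standard library are available. Lean on these libraries where they do the work, as an engineer would, in place of code of your own. Each camera call takes 0.05 s, during which the arm holds its last target.

TASK

Slide up the sash of the clear fume box until it stays up by itself, reach in under it, bring the dye bottle out and stand it upright on the open worktop, letting go of it. The packed bottles in the round tub leave room for fingers only at the caps, so take the bottle again by its cap and set it down gently, upright on the tub's floor, in the one free place among the six. Leave the sash up to air the box, and do not tip or displace the packed bottles, the tub, the jar or the glue tube.

Things in the scene. Friction and masses are not known exactly. Their poses are not given: they have to be found in the camera images.
- fume_box: Clear bench-top fume box fixed on the worktop, 260 wide, 300 deep, 205 mm high to its clear roof, with a sloping front that the sash covers. Origin: on the worktop, under the middle of the sill's front face; x points into the box, y to the left seen from the front, z up. Inner floor 15 mm above the worktop; side walls' inner faces at y = +-124 mm, back panel at x = 282 mm.
- sill (a point): Middle of the top front edge of the box's aluminium sill, 32 mm above the worktop; the sill is 10 mm thick. From here the front leans back 30 deg from the vertical, up to the roof's front edge at x 110, z 205 mm of the box. Track rails for the sash run up both sides, at y = +-134 mm, to x 155, z 300 mm. The worktop is clear for 140 mm in front of the sill.
- sash (a joint): Travel (m) of the clear sliding sash up the slope, along (0.5, 0, 0.866) in the box's frame: 0 shut, 0.175 fully up (stop). It weighs 0.45 kg and drops shut if let go below about 0.05; friction pads in its tracks grip it more and more as it rises, and from 0.09 it surely stays where it is left. Raising it takes 4 N at the bottom, up to 13 N at the top.
- sash_edge (a point): Middle of the sash's lower edge; moves with the sash. Fully up it is at about x 83, z 187 mm of the box. A hand tilted about 45 deg (fingers pointing into the box and down) then passes under it to the bottle's body, but not to its cap.
- sash_handle (a point): Middle of the sash's bar handle; moves with the sash. Steel bar 12 mm thick, level, 136 mm long along the box's y, a bracket at each end. Its centre stands 48 mm off the pane, square to the slope (55 mm on the level), so fingers can straddle it from above. Shut, it lies about 82 mm above the worktop, 34 mm in front of the sill.
- bottle: The dye bottle, standing on the box's floor at the start, 105 to 130 mm behind the box's origin: dark brown, white label with an orange band. Round, 44 mm across up to 74 mm above its foot, then sloping in to a black cap 20 mm across, from 90 to 122 mm above the foot. About 0.12 kg. Origin: centre of its underside; z up through the cap.
- tub: Loose round grey tub, 0.7 kg, for seven bottles: one in the middle, six in a ring. 148 mm across (153 over the rim; two ears reach 88 mm from the centre), 142 mm inside, wall 40 mm high, floor 5 mm above its underside. Origin: centre of its underside, z up.
- free_place (a point): Centre of the free place, on the tub's floor, 46.5 mm from the tub's centre. A bottle there has about 2.5 mm clear to each neighbour and to the wall. Fingers that hold the cap fit between the other caps when they close square to the line from the tub's centre to this place.
- packed_1: Bottle in the middle of the tub, of the same size as the dye bottle, blue band. Origin: centre of its underside.
- packed_2: Bottle in the tub's ring, 60 deg round from the free place, of the same size as the dye bottle, red band. Origin: centre of its underside.
- packed_3: Bottle in the tub's ring, 120 deg round from the free place, of the same size as the dye bottle, green band. Origin: centre of its underside.
- packed_4: Bottle in the tub's ring, 180 deg round from the free place, of the same size as the dye bottle, yellow band. Origin: centre of its underside.
- packed_5: Bottle in the tub's ring, 240 deg round from the free place, of the same size as the dye bottle, purple band. Origin: centre of its underside.
- packed_6: Bottle in the tub's ring, 300 deg round from the free place, of the same size as the dye bottle, grey band. Origin: centre of its underside.
- glue_tube: Bystander: small white glue tube with a blue cap lying on the worktop, 80x25x18 mm. Origin: centre of its underside.
- parts_jar_1: Bystander: small clear jar with a black lid, 37 mm across, 50 mm high. Origin: centre of its underside.

How it is judged:
On the way, in this order (a step that is already met when the one before it is completed fails the run):
1. the sash is up and stays up by itself, untouched (value of joint sash above 0.05 m and velocity of joint sash between -0.003 and 0.01 m/s and contact force between each of the arm, the fingers and sash below 0.1 N), for 0.4 s.
2. the bottle stands upright on the worktop outside the fume box, let go (height (world z) of bottle below 0.004 m and angle between bottle's own z axis and vertical below 0.06 rad and x of bottle in the frame of fume_box below -0.022 m and linear speed of bottle below 0.02 m/s and contact force between the fingers and bottle below 0.1 N), for 0.2 s.
At the end, for the whole second after the job is handed in: The bottle stands upright (within 0.06 rad) on the tub's floor (within 4 mm), its axis within 8 mm of the free place, at rest and let go; the six other bottles still stand upright in the tub; the sash is still up by more than 50 mm (horizontal distance between bottle and free_place below 0.008 m and z of each of bottle, packed_1, packed_2, packed_3, packed_4, packed_5, packed_6 in the frame of tub below 0.009 m and angle between bottle's own z axis and vertical below 0.06 rad and linear speed of bottle below 0.02 m/s and contact force between the fingers and bottle below 0.1 N and value of joint sash above 0.05 m and angle between each of packed_1, packed_2, packed_3, packed_4, packed_5, packed_6's own z axis and vertical below 0.08 rad); the robot touches nothing.
It fails at once if the bottle is dropped, thrown or knocked over (angle between bottle's own z axis and vertical above 0.8 rad or (contact force between the fingers and bottle below 0.1 N and linear speed of bottle above 0.5 m/s)).
It fails at once if a packed bottle is tipped or lifted out (angle between any of packed_1, packed_2, packed_3, packed_4, packed_5, packed_6's own z axis and vertical above 0.35 rad or z of any of packed_1, packed_2, packed_3, packed_4, packed_5, packed_6 in the frame of tub above 0.04 m).
It fails at once if the tub, the glue tube or the jar is pushed away (distance of any of tub, glue_tube, parts_jar_1 from where it was at the start of the episode above 0.03 m).
It also fails if it takes over 72 s, if anything falls off the work surface, if the arm or the gripper's body presses on something with over 40 N, if the wrist force passes 120 N, or if a joint passes its speed limit or range.

## Working session

There is one attempt and no reset: what is moved stays moved. The work goes in short steps, each a Python script; the robot and the scene stay as the last script left them, time stands still between calls to the robot, and variables do not carry over. Pictures are saved under pics/ and viewed, and the job is handed in when it is done.

```bash
ls; mkdir -p pics; python3 - <<'E'
from plant import *
import cv2,numpy as np
print(observe())
for n in("side","top"):
    im,d=get_image(n); cv2.imwrite(f"pics/{n}0.png",im[:,:,::-1]); np.savez(f"{n}0.npz",im=im,d=d)
    print(n,get_calibration(n))
E
```

```text
pics
{'time_s': 0.0, 'q': array([-1.38309430e+00,  2.21205321e-01,  1.52762274e+00, -4.56127222e-05,
        1.39468296e+00, -1.26081037e-01]), 'joint_velocities': array([-0.0004663 , -0.00035409, -0.00177704,  0.00100636,  0.00081081,
       -0.00011284]), 'joint_torque': array([ 7.82230800e-04, -4.96892631e+01, -3.89394808e+01, -1.40589113e-04,
        1.12908497e-02,  3.04081198e-05]), 'eef_pos': array([ 0.19279151, -0.59388634,  0.23020597]), 'tcp_rot': array([-1.67348061,  1.56887743,  1.78190314]), 'ft_force': array([-0.30557829, -0.07665113,  0.13578727]), 'torque': array([0.00489044, 0.00184665, 0.00112513]), 'opening': 0.0852288789808559}
side {'intrinsics': array([[452.4592033 ,   0.        , 252.17421518],
       [  0.        , 452.4592033 , 190.43508243],
       [  0.        ,   0.        ,   1.        ]]), 'world_from_camera': array([[ 0.89622787, -0.31146146,  0.31585973,  0.27026229],
       [-0.44358229, -0.63442131,  0.63304372, -0.39969546],
       [ 0.00321942, -0.7074612 , -0.70674485,  0.70123081],
       [ 0.        ,  0.        ,  0.        ,  1.        ]])}
top {'intrinsics': array([[417.88453905,   0.        , 250.56488747],
       [  0.        , 417.88453905, 187.77911874],
       [  0.        ,   0.        ,   1.        ]]), 'world_from_camera': array([[ 0.03891169, -0.97531394,  0.21736742,  0.36001002],
       [-0.99923934, -0.03741931,  0.01097917,  0.16789468],
       [-0.0025744 , -0.2176293 , -0.9760281 ,  0.89231946],
       [ 0.        ,  0.        ,  0.        ,  1.        ]])}
```

View pics/side0.png

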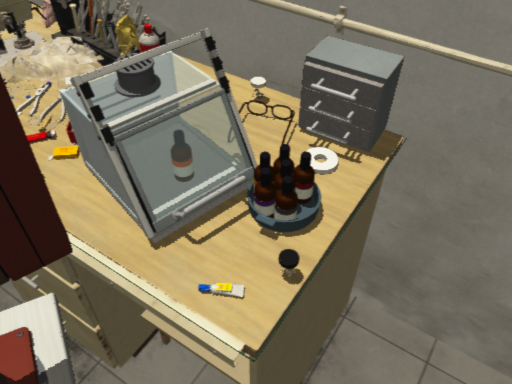

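View pics/top0.png

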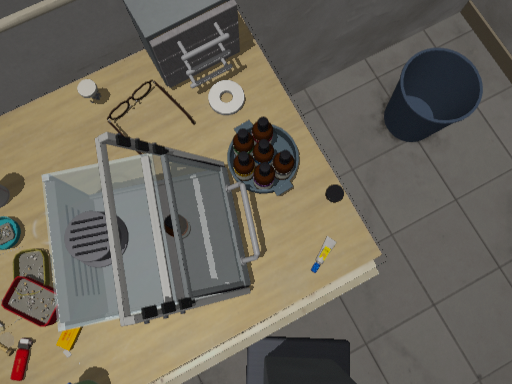

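```bash
python3 - <<'E'
import cv2,numpy as np
def crop(n,x0,x1,y0,y1,s,out):
    im=cv2.imread(f"pics/{n}0.png")[y0:y1,x0:x1]
    im=cv2.resize(im,None,fx=s,fy=s,interpolation=cv2.INTER_CUBIC)
    st=20
    for x in range((x0//st+1)*st,x1,st): cv2.putText(im,str(x),((x-x0)*s,8),0,.32,(0,0,255),1); cv2.line(im,((x-x0)*s,10),((x-x0)*s,16),(0,0,255),1)
    for y in range((y0//st+1)*st,y1,st): cv2.putText(im,str(y),(0,(y-y0)*s),0,.32,(0,0,255),1); cv2.line(im,(22,(y-y0)*s),(28,(y-y0)*s),(0,0,255),1)
    cv2.imwrite(out,im)
crop("side",60,260,30,245,2,"pics/s_box.png") if 0 else crop("side",120,330,95,245,3,"pics/s_box.png")
crop("top",90,310,110,330,2,"pics/t_box.png") if 0 else crop("top",90,310,125,325,3,"pics/t_box.png")
E
```

```text
(no output)
```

View pics/s_box.png

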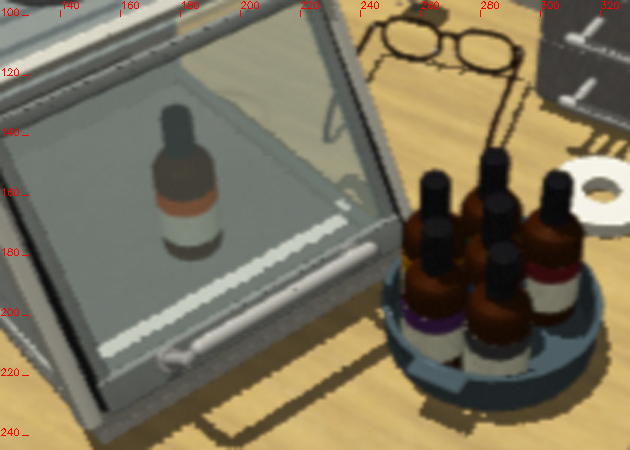

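View pics/t_box.png

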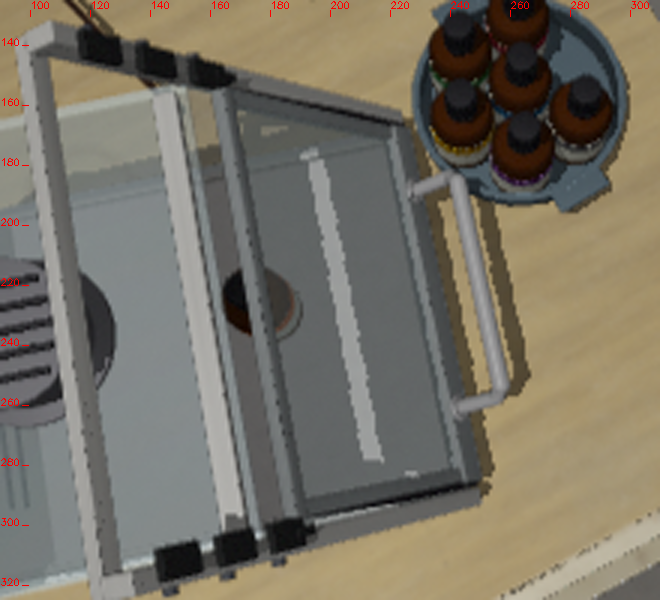

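```bash
cat > h.py <<'E'
import numpy as np,cv2
from plant import *
CAL={n:get_calibration(n) for n in("side","top")}
def ray(n,u,v):
    c=CAL[n];K=c["intrinsics"];T=c["world_from_camera"]
    d=np.array([(u-K[0,2])/K[0,0],(v-K[1,2])/K[1,1],1.]); return T[:3,3],T[:3,:3]@d
def onplane(n,u,v,z):
    o,d=ray(n,u,v); return o+d*(z-o[2])/d[2]
def tri(ps,pt):
    A=np.zeros((3,3));b=np.zeros(3)
    for n,p in(("side",ps),("top",pt)):
        o,d=ray(n,*p);d=d/np.linalg.norm(d);P=np.eye(3)-np.outer(d,d);A+=P;b+=P@o
    x=np.linalg.solve(A,b)
    r=[np.linalg.norm(np.cross(x-ray(n,*p)[0],ray(n,*p)[1]/np.linalg.norm(ray(n,*p)[1]))) for n,p in(("side",ps),("top",pt))]
    return x,max(r)
def cloud(n,d):
    c=CAL[n];K=c["intrinsics"];T=c["world_from_camera"]
    v,u=np.mgrid[:d.shape[0],:d.shape[1]]
    P=np.stack([(u-K[0,2])/K[0,0]*d,(v-K[1,2])/K[1,1]*d,d],-1)
    return P@T[:3,:3].T+T[:3,3]
def proj(n,p):
    c=CAL[n];T=c["world_from_camera"];q=T[:3,:3].T@(np.asarray(p)-T[:3,3]);q=c["intrinsics"]@q;return q[:2]/q[2]
E
python3 - <<'E'
from h import *
np.set_printoptions(precision=4,suppress=True)
for n in("side","top"):
    f=np.load(n+"0.npz");im,d=f["im"],f["d"];C=cloud(n,d)
    print(n)
    # table check
    pts=[(330,330),(200,270)] if n=="side" else [(300,215),(220,350)]
    for u,v in ([(215,260),(300,320)] if n=="side" else [(290,240),(300,120)]): print("table",C[v,u])
    for u,v in ([(180,160),(180,135),(212,195),(200,201)] if n=="side" else [(176,228),(249,215),(253,235)]): print((u,v),C[v,u])
    # dark caps
    x=im.astype(int).max(2)
    m=((x<45)&(C[...,2]>0.10)&(C[...,2]<0.14)).astype(np.uint8)
    k,l,s,c=cv2.connectedComponentsWithStats(m)
    for i in range(1,k):
        if s[i,4]>15:
            q=C[l==i]; q=q[q[:,2]>np.percentile(q[:,2],60)-0.002]
            print("cap",c[i],s[i,4],q.mean(0),q[:,2].max())
    # jar lid/table dark
    m=((C[...,2]>0.03)&(C[...,2]<0.06)).astype(np.uint8)
# handle triangulation
print(tri((180,212.3),(257.7,254.3)),tri((244.7,177),(242.7,185)))
E
```

```text
side
table [ 0.4377  0.0932 -0.0018]
table [ 0.6     0.0153 -0.2313]
(180, 160) [0.4384 0.2478 0.129 ]
(180, 135) [0.4523 0.2743 0.1661]
(212, 195) [0.4706 0.1726 0.0876]
(200, 201) [0.4441 0.1674 0.0882]
cap [63.5182  4.1241] 137 [0.3722 1.1244 0.119 ] 0.12603058220947172
cap [12.6071 19.5357] 56 [0.2159 1.058  0.1326] 0.13915526633286257
cap [112.55  26.75] 20 [0.4657 0.884  0.1233] 0.13954839756929616
cap [ 7.5882 26.2353] 17 [0.1963 1.0501 0.1102] 0.1223855221855189
cap [286.0652 169.6326] 460 [0.6162 0.1479 0.1256] 0.12866646803306103
cap [265.1271 168.9699] 299 [0.5809 0.1672 0.1253] 0.13034124009376402
cap [305.0244 159.7805] 123 [0.6633 0.1558 0.1252] 0.12913050954777383
cap [135.     188.4545] 66 [0.3393 0.2264 0.1304] 0.13963150870144136
top
table [ 0.4482  0.0896 -0.0006]
table [0.7204 0.072  0.0003]
(176, 228) [0.4402 0.2956 0.2069]
(249, 215) [0.4849 0.1779 0.0879]
(253, 235) [0.4464 0.1686 0.0872]
cap [262.3571 123.5089] 112 [0.6637 0.1586 0.1267] 0.12940643717711187
cap [242.469  134.9204] 113 [0.6384 0.1963 0.1265] 0.12960010346236028
cap [263.168 145.216] 125 [0.619  0.155  0.1268] 0.1298406460314222
cap [243.0331 157.1901] 121 [0.593  0.1937 0.1266] 0.12967454737822637
cap [284.5517 156.3362] 116 [0.5982 0.1136 0.1268] 0.1297783726802536
cap [198.3889 160.7778] 18 [0.5798 0.2844 0.1295] 0.13653382659528512
cap [264.2397 168.1157] 121 [0.573  0.1515 0.1266] 0.12933909372761843
cap [168.4058 222.0435] 69 [0.4611 0.3242 0.1369] 0.13887006259532497
cap [223.7241 290.5862] 29 [0.3398 0.2238 0.1298] 0.13997014174188327
(array([0.4058, 0.159 , 0.0853]), np.float64(0.0044053426630560255)) (array([0.5468, 0.1923, 0.0854]), np.float64(0.0020312148501193316))
```

```bash
python3 - <<'E'
from h import *
np.set_printoptions(precision=4,suppress=True)
Q=[]
for n in("side","top"):
    f=np.load(n+"0.npz");im,d=f["im"],f["d"];C=cloud(n,d)
    a=np.array([.406,.159]);b=np.array([.547,.192]);t=(b-a)/np.linalg.norm(b-a);nn=np.array([-t[1],t[0]])
    r=C[...,:2]-a; s=r@t; w=r@nn
    m=(s>0.012)&(s<.128)&(abs(w)<.02)&(C[...,2]>.07)&(C[...,2]<.1)
    P=C[m]; vx,vy,x0,y0=cv2.fitLine(P[:,:2].astype(np.float32),cv2.DIST_HUBER,0,.01,.01).ravel()
    print(n,m.sum(),P.mean(0),P[:,2].max(),np.degrees(np.arctan2(vy,vx)))
    # tub rim pts
    c0=np.array([.619,.155]);rr=np.linalg.norm(C[...,:2]-c0,axis=-1)
    m=(rr>.066)&(rr<.082)&(C[...,2]>.035)&(C[...,2]<.055)
    P=C[m][:,:2]; A=np.c_[2*P,np.ones(len(P))]; s=np.linalg.lstsq(A,(P**2).sum(1),rcond=None)[0]
    print("rim",m.sum(),s[:2],np.sqrt(s[2]+s[0]**2+s[1]**2),C[m][:,2].mean(), np.percentile(C[m][:,2],95))
# bottle
print(onplane("side",178.7,131.7,.137),onplane("side",178.7,134,.137))
print(onplane("top",172,221,.137))
print(tri((178.7,132),(172,221)))
f=np.load("top0.npz");C=cloud("top",f["d"]);print(C[215:232:3,160:190:3,2])
# sill corners
print(onplane("top",90+478/3,125+490/3,.032),onplane("top",90+405/3,125+118/3,.032),onplane("side",120+100/3,95+432/3,.032))
E
```

```text
side 352 [0.4726 0.1733 0.0846] 0.08908302031205928 14.143522
rim 494 [0.6195 0.155 ] 0.07301901331790653 0.04016612009615043 0.04995569110787083
top 359 [0.473  0.1759 0.086 ] 0.09070587947607545 14.2161
rim 584 [0.6197 0.1549] 0.07405615679457955 0.03978034200495115 0.04245755741570478
[0.4635 0.3222 0.137 ] [0.4609 0.3151 0.137 ]
[0.4608 0.3169 0.137 ]
(array([0.461 , 0.3159, 0.1412]), np.float64(0.0007218848059697211))
[[0.2049 0.0133 0.0145 0.1322 0.2049 0.206  0.1957 0.1888 0.1797 0.1752]
 [0.2057 0.1992 0.1384 0.1361 0.2049 0.207  0.2002 0.1904 0.1839 0.1766]
 [0.2047 0.2036 0.1355 0.1358 0.2056 0.207  0.2033 0.1899 0.1812 0.1755]
 [0.207  0.2045 0.1341 0.1389 0.2041 0.2084 0.2032 0.1936 0.1862 0.1781]
 [0.2118 0.2034 0.0957 0.1215 0.1199 0.208  0.2022 0.1924 0.1868 0.1793]
 [0.2119 0.2022 0.0964 0.0983 0.0999 0.2076 0.2055 0.1949 0.1862 0.1787]]
[0.3454 0.172  0.032 ] [0.6008 0.2341 0.032 ] [0.3443 0.1657 0.032 ]
```

```bash
cat >> h.py <<'E'
from scipy.spatial.transform import Rotation as Rot
YA=np.radians(14.1)
XB=np.array([-np.sin(YA),np.cos(YA),0]);YB=np.array([-np.cos(YA),-np.sin(YA),0]);ZB=np.array([0,0,1.])
def rpy(x,y):
    x=np.array(x,float);y=np.array(y,float);x/=np.linalg.norm(x);y-=x*(x@y);y/=np.linalg.norm(y)
    return Rot.from_matrix(np.c_[x,y,np.cross(x,y)]).as_euler("xyz")
DN=np.array([0,0,-1.])
E
python3 - <<'E'
from h import *
np.set_printoptions(precision=4,suppress=True)
H=np.array([.475,.1762,.082])
up=0.5*XB+.866*ZB
for s in(1,-1):
    o=rpy(DN,s*XB)
    for p in (H+[0,0,.10],H-[0,0,.019],H-[0,0,.019]+.173*up): print(s,inverse_kinematics(p,o))
# bottle grasp tilt options
B=np.array([.461,.316])
for tilt in(45,):
  t=np.radians(tilt)
  for az in(-30,0,30,45):
    a=np.radians(az);hx=np.cos(a)*XB+np.sin(a)*YB
    x=np.cos(t)*hx+np.sin(t)*DN
    y=np.cross(x,[0,0,1.])
    for s in(1,-1):
        o=rpy(x,s*y)
        G=np.array([*B,.015+.045]); print(az,s,[inverse_kinematics(G+.019*x-k*x+dz,o) for k,dz in((0,0),(.12,0),(.2,0))])
E
```

```text
1 [ 0.1994 -0.0229  1.8834 -0.      1.2811 -1.6174]
1 [ 0.1994  0.1328  1.9682 -0.      1.0406 -1.6174]
1 [ 0.3695 -0.0099  1.8109 -0.      1.3406 -1.4474]
-1 [ 0.1994 -0.0229  1.8834 -0.      1.2811  1.5241]
-1 [ 0.1994  0.1328  1.9682 -0.      1.0406  1.5241]
-1 [ 0.3695 -0.0099  1.8109 -0.      1.3406  1.6942]
-30 1 [array([ 0.0577,  0.165 ,  2.2206,  1.129 ,  0.8311, -0.5012]), array([-0.1562, -0.132 ,  2.3007,  0.9184,  1.0829, -0.3795]), array([-0.3126, -0.2926,  2.3043,  0.8271,  1.2877, -0.3444])]
-30 -1 [array([0.0577, 0.165 , 2.2206, 1.129 , 0.8311, 2.6404]), None, None]
0 1 [array([ 0.0415,  0.3802,  1.9377,  0.8434,  1.1863, -0.6842]), array([-0.114 ,  0.2456,  1.9025,  0.7374,  1.3927, -0.6488]), array([-0.2106,  0.1917,  1.8412,  0.6881,  1.5347, -0.6369])]
0 -1 [array([0.0415, 0.3802, 1.9377, 0.8434, 1.1863, 2.4573]), array([-0.114 ,  0.2456,  1.9025,  0.7374,  1.3927,  2.4928]), array([-0.2106,  0.1917,  1.8412,  0.6881,  1.5347,  2.5047])]
30 1 [array([ 0.1242,  0.5805,  1.6389,  0.6029,  1.4825, -0.8775]), array([ 0.0245,  0.5443,  1.4985,  0.5499,  1.6766, -0.8523]), array([-0.0337,  0.552 ,  1.3698,  0.5294,  1.8078, -0.8357])]
30 -1 [array([0.1242, 0.5805, 1.6389, 0.6029, 1.4825, 2.2641]), array([0.0245, 0.5443, 1.4985, 0.5499, 1.6766, 2.2893]), array([-0.0337,  0.552 ,  1.3698,  0.5294,  1.8078,  2.3059])]
45 1 [array([ 0.1845,  0.6676,  1.5011,  0.4878,  1.6106, -0.9911]), array([ 0.1086,  0.6713,  1.3084,  0.4547,  1.8092, -0.9645]), array([ 0.0649,  0.7075,  1.1396,  0.4465,  1.9465, -0.9428])]
45 -1 [array([0.1845, 0.6676, 1.5011, 0.4878, 1.6106, 2.1505]), array([0.1086, 0.6713, 1.3084, 0.4547, 1.8092, 2.1771]), array([0.0649, 0.7075, 1.1396, 0.4465, 1.9465, 2.1988])]<sys>:0: UserWarning: Gimbal lock detected. Setting third angle to zero since it is not possible to uniquely determine all angles.
```

```bash
python3 - 2>/dev/null <<'E'
from h import *
np.set_printoptions(precision=4,suppress=True)
H=np.array([.475,.1762,.082])
o=rpy(DN,XB)
gripper_to(.05,50)
movep(H+[0,0,.12],o)
print(move_l(H-[0,0,.017],feed=.12,max_force=15))
s=observe();print(s["time_s"],s["eef_pos"],s["ft_force"])
gripper_to(.0,50)
s=observe();print(s["time_s"],s["eef_pos"],s["ft_force"],s["opening"])
E
```

```text
False
4.7167 [0.4758 0.1764 0.0659] [ 0.1843 -0.2713 -0.3532]
5.1583 [0.4749 0.1785 0.0658] [-3.251   9.5834  3.4624] 0.01012275596560367
```

```bash
python3 - 2>/dev/null <<'E'
from h import *
np.set_printoptions(precision=4,suppress=True)
s=observe();p0=s["eef_pos"]
up=0.5*XB+.866*ZB
print(move_l(p0+.08*up,feed=.07,max_force=45)); s=observe();print(s["time_s"],(s["eef_pos"]-p0)@up,s["ft_force"],s["opening"])
print(move_l(p0+.172*up,feed=.07,max_force=45)); s=observe();print(s["time_s"],(s["eef_pos"]-p0)@up,s["ft_force"],s["opening"])
im,d=get_image("side"); cv2.imwrite("pics/side1.png",im[:,:,::-1])
E
```

```text
False
6.475 0.07995792450287639 [ 2.5965  0.4691 -7.2972] 0.01019218919189026
False
7.9417 0.17160315405715165 [  3.2546  -1.5009 -10.7134] 0.009796411460901601
```

View pics/side1.png

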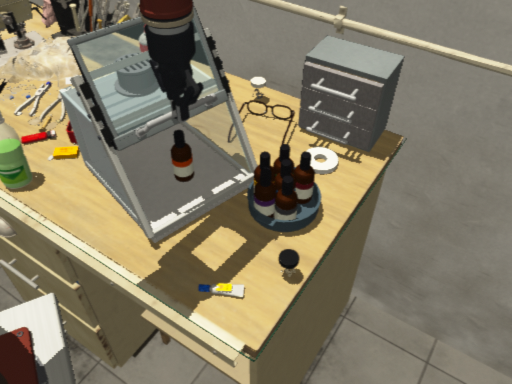

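```bash
python3 - 2>/dev/null <<'E'
from h import *
np.set_printoptions(precision=4,suppress=True)
gripper_to(.045); hold(.2)
p=observe()["eef_pos"]
move_l(p+[0,0,.08],feed=.15)
move_l(p+[0,0,.08]-.16*XB-[0,0,.0],feed=.3)
hold(.3)
for n in("side","top"):
    im,d=get_image(n); cv2.imwrite(f"pics/{n}2.png",im[:,:,::-1]); np.savez(f"{n}2.npz",im=im,d=d)
print(observe()["time_s"])
a=cv2.imread("pics/side2.png")[90:250,120:330];b=cv2.imread("pics/top2.png")[110:310,100:300]
cv2.imwrite("pics/s2z.png",cv2.resize(a,None,fx=3,fy=3));cv2.imwrite("pics/t2z.png",cv2.resize(b,None,fx=3,fy=3))
E
```

```text
10.3833
```

View pics/s2z.png

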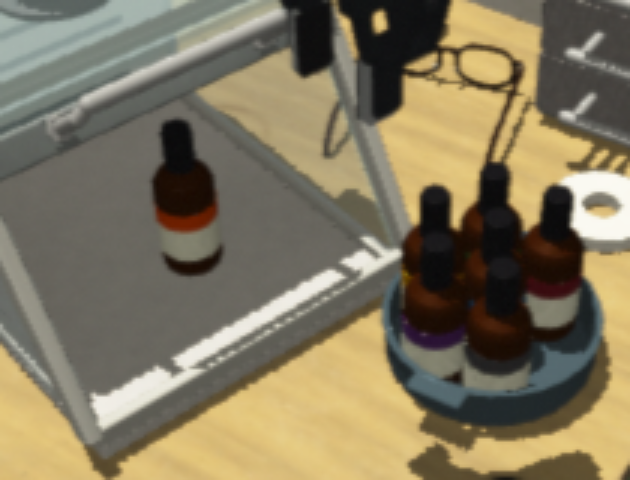

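View pics/t2z.png

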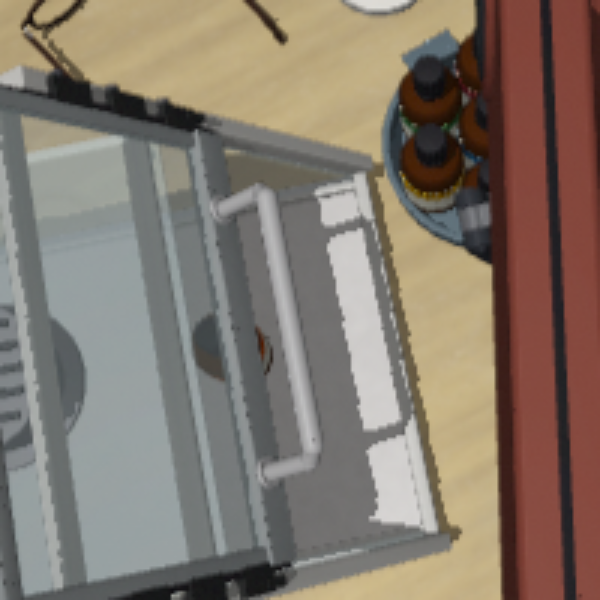

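```bash
python3 - 2>/dev/null <<'E'
from h import *
np.set_printoptions(precision=4,suppress=True)
f=np.load("side2.npz");im,d=f["im"],f["d"];C=cloud("side",d)
r=C[...,:2]-np.array([.461,.316]);m=(np.linalg.norm(r,axis=-1)<.04)&(C[...,2]>.03)&(C[...,2]<.085)
v,u=np.where(m);print(u.min(),u.max(),v.min(),v.max(),m.sum())
P=C[m]
from scipy.optimize import least_squares
s=least_squares(lambda c:np.linalg.norm(P[:,:2]-c,axis=1)-.022,[.461,.316],loss="huber",f_scale=.002);print("body",s.x,np.abs(s.fun).mean())
m=(np.linalg.norm(C[...,:2]-s.x,axis=-1)<.014)&(C[...,2]>.115)&(C[...,2]<.133);P=C[m]
s2=least_squares(lambda c:np.linalg.norm(P[:,:2]-c,axis=1)-.010,s.x,loss="huber",f_scale=.002);print("cap",s2.x,len(P))
m=(np.linalg.norm(C[...,:2]-s.x,axis=-1)<.014);print("top z",np.percentile(C[m][:,2],[90,95,98]))
f=np.load("top2.npz");Ct=cloud("top",f["d"])
for n,CC in(("side",C),("top",Ct)):
    w=CC-np.array([.475,.1762,.082]);w=w-.1716*(0.5*XB+.866*ZB)
    m=(abs(w@YB)<.05)&(abs(w@XB)<.012)&(abs(w[...,2])<.015);print(n,m.sum(),CC[m].mean(0),CC[m][:,2].max())
a,b=onplane("top",225.7,166,.032),onplane("top",251.7,288,.032);print(a,b,np.degrees(np.arctan2(*(a-b)[[1,0]])),(a+b)/2)
for q in [(90+ -0,0)]: pass
print(onplane("side",120+98/3,90+450/3,.0),onplane("side",120+95/3,90+430/3,.032))
mid=(a+b)/2; print("bottle in box",(np.r_[s.x,0]-mid)@XB,(np.r_[s.x,0]-mid)@YB)
E
```

```text
171 193 152 177 399
body [0.4627 0.3229] 0.0007484003135549015
cap [0.4627 0.3228] 77
top z [0.2544 0.2584 0.2613]
side 352 [0.4532 0.2563 0.2328] 0.23726604946182933
top 469 [0.4534 0.2592 0.2345] 0.23855189303851587
[0.5972 0.2325 0.032 ] [0.3463 0.1673 0.032 ] 14.557652320827259 [0.4717 0.1999 0.032 ]
[0.3459 0.1909 0.    ] [0.3456 0.1804 0.032 ]
bottle in box 0.12147786918454788 -0.021211592005015382
```

```bash
cat >> h.py <<'E'
TL=np.radians(40);XT=np.cos(TL)*XB+np.sin(TL)*DN;OT=rpy(XT,np.cross(XT,ZB))
BOT=np.array([.4627,.3229])
E
python3 - 2>/dev/null <<'E'
from h import *
np.set_printoptions(precision=4,suppress=True)
print("glue",onplane("top",322,255,.01),"jar",onplane("top",334,193,.05))
G=np.array([*BOT,.067])+.019*XT
print(XT,observe()["eef_pos"],observe()["q"])
for nm,p in dict(pre=G-.22*XT,g=G,lift=G+[0,0,.027],out=G+[0,0,.027]-.19*XB,lat=G+[0,0,.027]-.19*XB+.06*YB,down=G-[0,0,.015]-.19*XB+.06*YB,back=G-[0,0,.015]-.19*XB+.06*YB-.1*XT).items():
    print(nm,p,inverse_kinematics(p,OT))
T=np.array([.451,.124]);F=np.array([.6197,.155]);fa=np.radians(304);j=np.array([-np.sin(fa),np.cos(fa),0])
for s in(1,-1):
    o=rpy(DN,s*j)
    print(s,inverse_kinematics([*T,.1],o),inverse_kinematics([*T,.25],o),inverse_kinematics([.645,.1165,.25],o),inverse_kinematics([.645,.1165,.095],o))
E
```

```text
glue [0.4186 0.0232 0.01  ] jar [0.5432 0.0053 0.05  ]
[-0.1866  0.743  -0.6428] [0.4928 0.1076 0.295 ] [ 0.0584 -0.1079  1.7502  0.0001  1.4992 -1.7598]
pre [0.5002 0.1736 0.1962] [-0.2707  0.2464  1.8045  0.7295  1.6096 -0.6893]
g [0.4592 0.337  0.0548] [ 0.0198  0.4147  1.9248  0.909   1.2416 -0.7373]
lift [0.4592 0.337  0.0818] [ 0.0198  0.3604  1.9285  0.8961  1.2729 -0.6956]
out [0.5054 0.1527 0.0818] [-0.3033  0.4473  1.8052  0.7158  1.4763 -0.843 ]
lat [0.4472 0.1381 0.0818] [-0.3639  0.3459  1.9485  0.6827  1.4739 -0.9057]
down [0.4472 0.1381 0.0398] [-0.3639  0.4326  1.941   0.6891  1.4126 -0.9562]
back [0.4659 0.0638 0.1041] [-0.4766  0.3767  1.849   0.6121  1.5811 -0.9337]
1 [ 0.0995 -0.0177  2.0455 -0.      1.1137 -0.4939] [ 0.0995 -0.1782  1.8965 -0.      1.4234 -0.4939] [ 0.0585  0.2815  1.4186 -0.      1.4415 -0.5349] [ 0.0585  0.4134  1.5524 -0.      1.1758 -0.5349]
-1 [ 0.0995 -0.0177  2.0455 -0.      1.1137  2.6477] [ 0.0995 -0.1782  1.8965 -0.      1.4234  2.6477] [ 0.0585  0.2815  1.4186 -0.      1.4415  2.6067] [ 0.0585  0.4134  1.5524 -0.      1.1758  2.6067]
```

```bash
python3 - 2>/dev/null <<'E'
from h import *
np.set_printoptions(precision=4,suppress=True)
G=np.array([*BOT,.067])+.019*XT
gripper_to(.085)
movep(G-.22*XT,OT)
print(move_l(G,feed=.13,max_force=10))
s=observe();print(s["time_s"],s["eef_pos"],G,s["ft_force"],s["opening"])
for n in("side","top"):
    im,d=get_image(n); cv2.imwrite(f"pics/{n}3.png",im[:,:,::-1])
E
```

```text
False
13.7 [0.4598 0.3367 0.0552] [0.4592 0.337  0.0548] [ 0.3526 -0.9265 -0.443 ] 0.08500928813584274
```

View pics/side3.png

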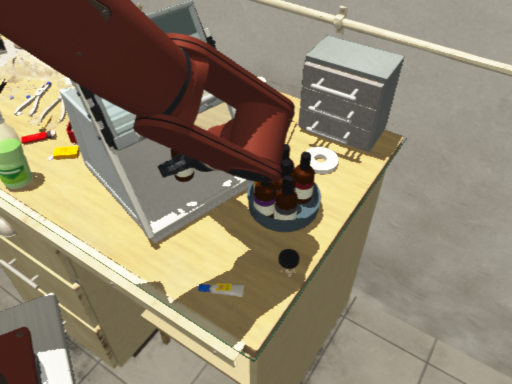

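```bash
python3 - 2>/dev/null <<'E'
from h import *
np.set_printoptions(precision=3,suppress=True)
im,d=get_image("side");C=cloud("side",d)
for u,v in[(285,165),(285,175),(270,175),(275,150),(290,130),(250,170),(230,165),(190,150),(200,168)]:print((u,v),C[v,u],im[v,u])
m=(im[...,0].astype(int)>im[...,2]*1.6)&(C[...,2]>.14)&(C[...,0]>.5);print(C[m].min(0),C[m].max(0))
v,u=np.where(m&(C[...,2]<.2));print(len(u),u.mean(),v.mean())
im,d=get_image("top");Ct=cloud("top",d);cv2.imwrite("pics/top3b.png",im[:,:,::-1])
gripper_to(.0,40);s=observe();print(s["opening"],s["ft_force"],s["time_s"])
E
```

```text
(285, 165) [0.615 0.15  0.125] [36 35 35]
(285, 175) [0.613 0.146 0.103] [21 19 21]
(270, 175) [0.509 0.02  0.251] [57 27 22]
(275, 150) [0.527 0.042 0.276] [94 42 32]
(290, 130) [0.765 0.379 0.001] [244 228 153]
(250, 170) [0.481 0.03  0.265] [69 34 28]
(230, 165) [0.458 0.048 0.268] [53 24 19]
(190, 150) [0.404 0.056 0.31 ] [54 25 22]
(200, 168) [0.462 0.201 0.137] [20 23 22]
[0.5   0.014 0.171] [0.586 0.86  0.391]
2 140.0 6.5
0.042634578985131226 [-1.645 -1.635  2.604] 14.375
```

View pics/top3b.png

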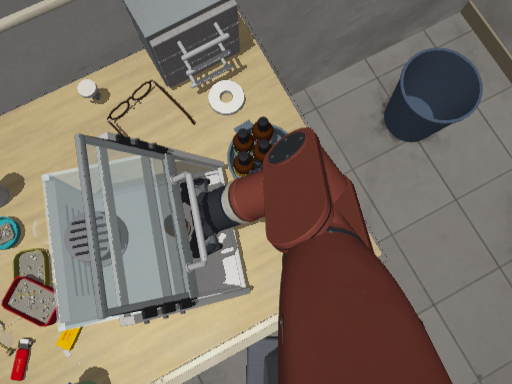

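```bash
python3 - 2>/dev/null <<'E'
from h import *
np.set_printoptions(precision=4,suppress=True)
p=observe()["eef_pos"]
def st(t):
    s=observe();print(t,s["time_s"],s["eef_pos"],s["ft_force"],s["opening"])
print(move_l(p+[0,0,.027],feed=.08,max_force=15));st("lift")
print(move_l(p+[0,0,.027]-.03*XB,feed=.08,max_force=15));st("out1")
im,d=get_image("side");cv2.imwrite("pics/side4.png",im[:,:,::-1])
E
```

```text
False
lift 14.8667 [0.4595 0.337  0.0825] [-0.3342  0.7819 -1.6643] 0.042547774652996494
False
out1 15.3917 [0.4668 0.3074 0.0818] [ 0.218  -0.0938 -0.4205] 0.04250848834363898
```

View pics/side4.png

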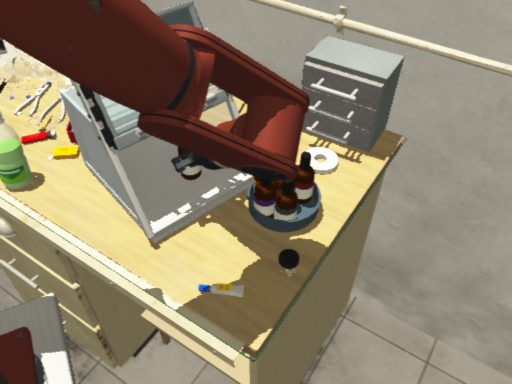

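```bash
python3 - 2>/dev/null <<'E'
from h import *
np.set_printoptions(precision=4,suppress=True)
p=observe()["eef_pos"]
def st(t):
    s=observe();print(t,s["time_s"],s["eef_pos"],s["ft_force"],s["opening"])
print(move_l(p-.16*XB,feed=.1,max_force=15));st("out")
print(move_l(p-.16*XB+.06*YB,feed=.1,max_force=15));st("lat")
im,d=get_image("side");cv2.imwrite("pics/side5.png",im[:,:,::-1])
im,d=get_image("top");cv2.imwrite("pics/top5.png",im[:,:,::-1])
E
```

```text
False
out 17.1917 [0.5052 0.1531 0.0818] [-0.3907  0.3921 -1.1718] 0.042432596827128355
False
lat 17.9417 [0.448  0.1378 0.0821] [ 0.2478 -0.5082 -1.1599] 0.04243900992655878
```

View pics/side5.png

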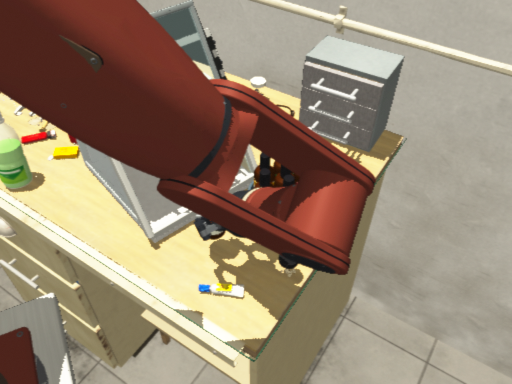

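View pics/top5.png

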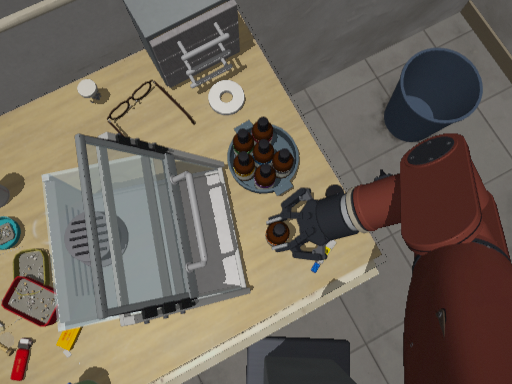

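```bash
python3 - 2>/dev/null <<'E'
from h import *
np.set_printoptions(precision=4,suppress=True)
def st(t):
    s=observe();print(t,s["time_s"],s["eef_pos"],s["ft_force"],s["opening"])
p=observe()["eef_pos"]
print(move_l(p-[0,0,.036],feed=.08,max_force=10));st("d1")
print(move_l(p-[0,0,.052],feed=.015,max_force=4));st("d2")
im,d=get_image("top");np.savez("top6.npz",im=im,d=d);cv2.imwrite("pics/top6.png",cv2.resize(im[170:300,230:370,::-1],None,fx=4,fy=4))
E
```

```text
False
d1 18.6417 [0.4479 0.138  0.0458] [ 0.1509 -0.2104 -1.7841] 0.04229949476449794
True
d2 19.2167 [0.4482 0.1379 0.0399] [ 0.5375 -1.1842  4.6026] 0.04286160353346091
```

View pics/top6.png

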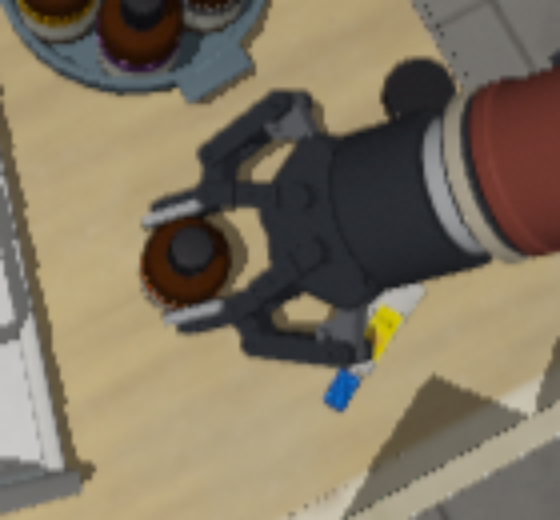

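```bash
python3 - 2>/dev/null <<'E'
from h import *
np.set_printoptions(precision=4,suppress=True)
def st(t):
    s=observe();print(t,s["time_s"],s["eef_pos"],s["ft_force"],s["opening"])
gripper_to(.08);hold(.1);st("open")
p=observe()["eef_pos"]
print(move_l(p-.11*XT,feed=.12,max_force=12));st("back")
q=observe()["eef_pos"]; print(move_l(q+[0,0,.12],feed=.25))
j=np.array([np.sin(np.radians(56)),np.cos(np.radians(56)),0])
movep([.451-.03,.06,.27],rpy(DN,j));st("up")
im,d=get_image("side");np.savez("side7.npz",im=im,d=d);cv2.imwrite("pics/side7.png",im[:,:,::-1])
im,d=get_image("top");np.savez("top7.npz",im=im,d=d);cv2.imwrite("pics/top7.png",im[:,:,::-1])
E
```

```text
open 19.825 [0.4474 0.138  0.0392] [ 0.6257 -0.0813 -0.6367] 0.08002966597895696
False
back 20.8917 [0.4674 0.0569 0.1095] [-0.9357 -0.2485  0.0521] 0.07999179485012528
False
up 22.1583 [0.4199 0.0608 0.2681] [ 0.0305  0.2744 -1.2046] 0.0797357056617861
```

View pics/side7.png

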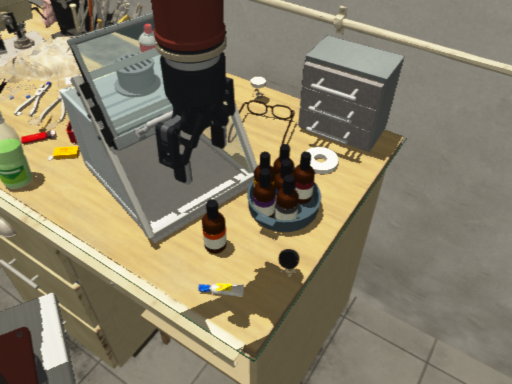

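View pics/top7.png

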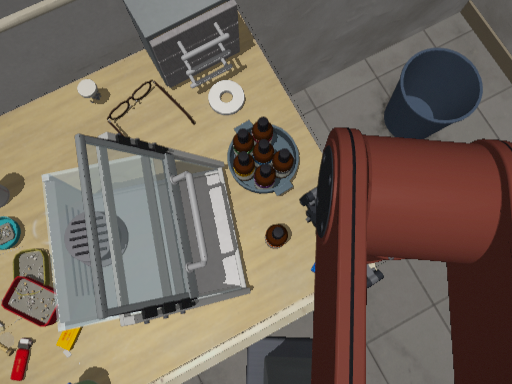

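```bash
cat > meas.py <<'E'
from h import *
from scipy.optimize import least_squares
np.set_printoptions(precision=4,suppress=True)
def capc(n,im,d,xy,ztop):
    C=cloud(n,d);x=im.astype(int).max(2)
    m=(np.linalg.norm(C[...,:2]-xy,axis=-1)<.018)&(C[...,2]>ztop-.045)&(C[...,2]<ztop+.008)&(x<75)
    P=C[m]
    s=least_squares(lambda c:np.minimum(0,0)+np.maximum(np.linalg.norm(P[:,:2]-c,axis=1)-.010,0)+ (P[:,2]<ztop-.006)*np.minimum(np.linalg.norm(P[:,:2]-c,axis=1)-.010,0),xy,loss="huber",f_scale=.002)
    top=np.percentile(P[:,2],[50,85])
    return s.x,top,len(P)
def allcaps(fs,ft,guess):
    out={}
    for k,(xy,z) in guess.items():
        for n,f in(("side",fs),("top",ft)):
            try: out[k,n]=capc(n,f["im"],f["d"],np.array(xy),z)
            except Exception as e: out[k,n]=None
    return out
G0={"c":((.619,.155),.127),"p0":((.6637,.1586),.127),"p60":((.6384,.1963),.127),"p120":((.593,.1937),.127),"p180":((.573,.1515),.127),"p240":((.5982,.1136),.127)}
E
python3 - 2>/dev/null <<'E'
from meas import *
fs,ft=np.load("side7.npz"),np.load("top7.npz")
G0["dye"]=((.451,.124),.122)
r=allcaps(fs,ft,G0)
for k,v in r.items(): print(k,v)
for n in("side","top"):
    ks=["p0","p60","p120","p180","p240"]
    P=np.array([r[k,n][0] for k in ["c"]+ks]);an=np.radians([0,60,120,180,240])
    def res(x):
        q=np.vstack([x[:2],*[x[:2]+.0465*np.array([np.cos(x[2]+a),np.sin(x[2]+a)]) for a in an]]);return (q-P).ravel()
    s=least_squares(res,[.619,.155,.07]);print(n,s.x,np.degrees(s.x[2]),s.fun.reshape(-1,2)*1e3)
    a=s.x[2]-np.pi/3;print("free",s.x[:2]+.0465*np.array([np.cos(a),np.sin(a)]),"ang",np.degrees(a))
    f=np.load(n+"7.npz");C=cloud(n,f["d"]);rr=np.linalg.norm(C[...,:2]-s.x[:2],axis=-1);
    m=(rr>.068)&(rr<.080)&(C[...,2]>.037)&(C[...,2]<.05);print("rim",C[m][:,2].mean(),m.sum(),C[m].mean(0))
    # floor of free place
    m=(np.linalg.norm(C[...,:2]-(s.x[:2]+.0465*np.array([np.cos(a),np.sin(a)])),axis=-1)<.012);print("floor z",np.median(C[m][:,2]),m.sum())
E
python3 - <<'E'
import cv2
im=cv2.imread("pics/top7.png")[110:260,220:310];cv2.imwrite("pics/t7z.png",cv2.resize(im,None,fx=4,fy=4,interpolation=cv2.INTER_CUBIC))
E
```

```text
('c', 'side') (array([0.619 , 0.1561]), array([0.111 , 0.1258]), 227)
('c', 'top') (array([0.6174, 0.1551]), array([0.0969, 0.1263]), 264)
('p0', 'side') (array([0.6654, 0.1584]), array([0.1015, 0.125 ]), 262)
('p0', 'top') (array([0.663 , 0.1585]), array([0.0921, 0.1261]), 269)
('p60', 'side') (array([0.639 , 0.1981]), array([0.1114, 0.1257]), 185)
('p60', 'top') (array([0.6373, 0.1962]), array([0.0927, 0.1264]), 268)
('p120', 'side') (array([0.5934, 0.1942]), array([0.1093, 0.1259]), 210)
('p120', 'top') (array([0.5914, 0.1933]), array([0.095 , 0.1263]), 267)
('p180', 'side') (array([0.5719, 0.1499]), array([0.1047, 0.1258]), 294)
('p180', 'top') (array([0.5698, 0.1514]), array([0.0994, 0.1268]), 245)
('p240', 'side') (array([0.6019, 0.1144]), array([0.1014, 0.1253]), 338)
('p240', 'top') (array([0.5988, 0.1143]), array([0.0921, 0.1263]), 274)
('dye', 'side') (array([0.4508, 0.1227]), array([0.0962, 0.1206]), 354)
('dye', 'top') (array([0.4498, 0.1244]), array([0.0858, 0.1215]), 273)
side [0.6196 0.1555 0.0927] 5.311621565429014 [[ 0.5746 -0.5837]
 [ 0.4727  1.4404]
 [ 0.0014 -0.2757]
 [-0.6771 -0.7302]
 [ 1.3561  1.2839]
 [-1.7277 -1.1347]]
free [0.6465 0.1176] ang -54.68837843457098
rim 0.03957516454241373 389 [0.5975 0.1248 0.0396]
floor z 0.004621178846989815 64
top [0.6174 0.1551 0.078 ] 4.466740516602029 [[-0.0811 -0.0153]
 [ 0.6848  0.249 ]
 [ 0.0516  0.8277]
 [-0.3708  0.0717]
 [ 1.1822  0.0482]
 [-1.4668 -1.1813]]
free [0.6437 0.1167] ang -55.53325948339797
rim 0.039755700362895274 513 [0.6021 0.1464 0.0398]
floor z 0.004751263104935843 26
```

View pics/t7z.png

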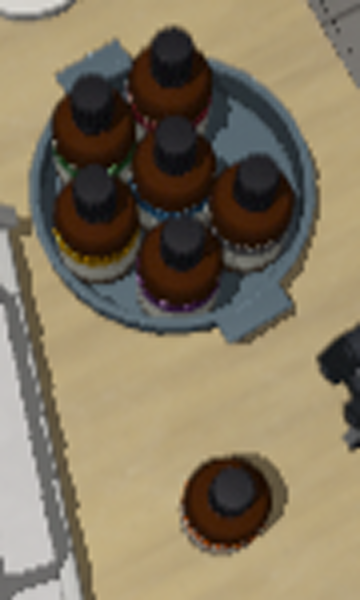

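```bash
cat >> meas.py <<'E'
JA=np.radians(34.9);J=np.array([np.cos(JA),np.sin(JA),0]);OJ=rpy(DN,J)
def st(t):
    s=observe();print(t,s["time_s"],s["eef_pos"],s["ft_force"],s["opening"])
E
python3 - 2>/dev/null <<'E'
from meas import *
D=np.array([.4503,.1236])
gripper_to(.055)
movep([*D,.19],OJ);st("above")
print(move_l([*D,.0905],feed=.08,max_force=5));st("at")
im,d=get_image("side");cv2.imwrite("pics/side8.png",cv2.resize(im[120:290,130:310,::-1],None,fx=3,fy=3))
E
```

```text
above 23.1333 [0.45   0.1234 0.1901] [-0.8178 -0.1452  0.7251] 0.05501871743864113
False
at 24.525 [0.4508 0.1237 0.0911] [ 0.2632 -0.3004 -0.322 ] 0.05481020829356079
```

View pics/side8.png

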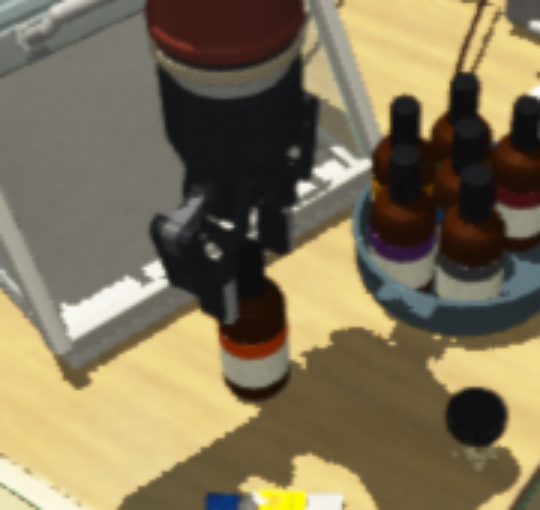

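Fingers straddle the upright bottle's cap (crop ~(245,260)), nothing in the way. Grip and lift.

```bash
python3 - 2>/dev/null <<'E'
from meas import *
gripper_to(.0,40);st("grip")
p=observe()["eef_pos"]
print(move_l(p+[0,0,.17],feed=.12));st("lift")
hold(.2);st("h")
print("grip xyz before lift",p)
for n in("side","top"):
    im,d=get_image(n);np.savez(n+"9.npz",im=im,d=d);cv2.imwrite(f"pics/{n}9.png",im[:,:,::-1])
E
```

```text
grip 24.9917 [0.4507 0.1237 0.0908] [1.0358 0.724  1.531 ] 0.018653148833276054
False
lift 26.5583 [0.4502 0.1236 0.2599] [-0.2359 -0.0831 -1.281 ] 0.018630513153758986
h 26.7583 [0.4505 0.1237 0.2603] [-0.4073 -0.3556 -1.7177] 0.018745408325820653
grip xyz before lift [0.4507 0.1237 0.0908]
```

View pics/side9.png

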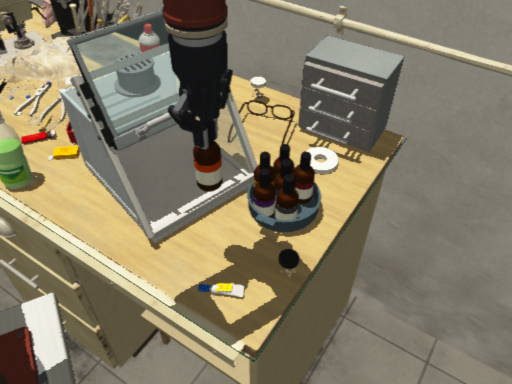

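```bash
python3 - 2>/dev/null <<'E'
from meas import *
f=np.load("side9.npz");C=cloud("side",f["d"])
for a,b in((.175,.195),(.195,.215),(.215,.24)):
    m=(np.linalg.norm(C[...,:2]-[.4505,.1237],axis=-1)<.035)&(C[...,2]>a)&(C[...,2]<b);P=C[m]
    s=least_squares(lambda c:np.linalg.norm(P[:,:2]-c,axis=1)-.022,[.4505,.1237],loss="huber",f_scale=.002);print(a,s.x,len(P),np.abs(s.fun).mean())
f=np.load("side7.npz");C=cloud("side",f["d"])
for a,b in((.005,.025),(.025,.045),(.045,.07)):
    m=(np.linalg.norm(C[...,:2]-[.4505,.1237],axis=-1)<.035)&(C[...,2]>a)&(C[...,2]<b);P=C[m]
    s=least_squares(lambda c:np.linalg.norm(P[:,:2]-c,axis=1)-.022,[.4505,.1237],loss="huber",f_scale=.002);print(a,s.x,len(P),np.abs(s.fun).mean())
f=np.load("side9.npz");C=cloud("side",f["d"]);m=(np.linalg.norm(C[...,:2]-[.4505,.1237],axis=-1)<.026);print("min z",np.percentile(C[m][:,2],[0,1,3]))
# side-view neighbours at body height in the tub
for k,((x,y),z) in G0.items():
    m=(np.linalg.norm(C[...,:2]-[x,y],axis=-1)<.028)&(C[...,2]>.045)&(C[...,2]<.075);P=C[m]
    if len(P)<20: continue
    s=least_squares(lambda c:np.linalg.norm(P[:,:2]-c,axis=1)-.022,[x,y],loss="huber",f_scale=.001);print(k,s.x,len(P),np.abs(s.fun).mean())
E
```

```text
0.175 [0.4511 0.1236] 224 0.0006010933641392818
0.195 [0.4509 0.1233] 241 0.0006040515010861088
0.215 [0.4509 0.1234] 332 0.0006016331402833688
0.005 [0.4517 0.1241] 144 0.0005696266627905391
0.025 [0.4517 0.1237] 152 0.0006006575013203749
0.045 [0.4519 0.124 ] 211 0.000642421917462662
min z [-0.5384 -0.5245 -0.5215]
c [0.621  0.1576] 64 0.001818231669735724
p0 [0.6667 0.1595] 202 0.000912626378245556
p60 [0.6413 0.1981] 25 0.0005336809279896307
p120 [0.5947 0.1946] 55 0.0008106078663573372
p180 [0.5719 0.151 ] 258 0.001141763055783652
p240 [0.6027 0.1161] 288 0.001518215368486214
```

```bash
python3 - 2>/dev/null <<'E'
from meas import *
F=np.array([.6455,.1168])
print(move_l([*F,.262],feed=.15));hold(.2);st("over")
for n in("side","top"):
    im,d=get_image(n);np.savez(n+"10.npz",im=im,d=d)
    cv2.imwrite(f"pics/{n}10.png",cv2.resize(im[60:240,210:370,::-1],None,fx=3,fy=3))
print(inverse_kinematics([*F,.095],OJ))
E
```

```text
False
over 28.5083 [0.6452 0.1169 0.2623] [-0.518   0.0346 -0.5692] 0.018845517169908968
[ 0.0589  0.4146  1.5508 -0.      1.1762 -0.5502]
```

View pics/side10.png

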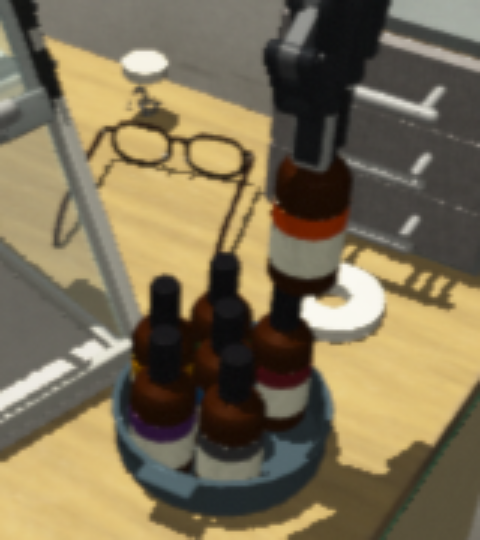

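```bash
python3 - 2>/dev/null <<'E'
from meas import *
F=np.array([.6455,.1168])
print(move_l([*F,.195],feed=.1,max_force=8));st("a")
hold(.15)
print(move_l([*F,.135],feed=.05,max_force=5));st("b")
for n in("side","top"):
    im,d=get_image(n);np.savez(n+"11.npz",im=im,d=d)
    cv2.imwrite(f"pics/{n}11.png",cv2.resize(im[90:240,220:340,::-1],None,fx=4,fy=4))
E
```

```text
False
a 29.425 [0.646  0.1168 0.1957] [ 0.5562 -0.165  -1.5057] 0.019284835316599
False
b 30.925 [0.6455 0.1168 0.1352] [-0.1427  0.6094 -1.2614] 0.019241886403871932
```

View pics/side11.png

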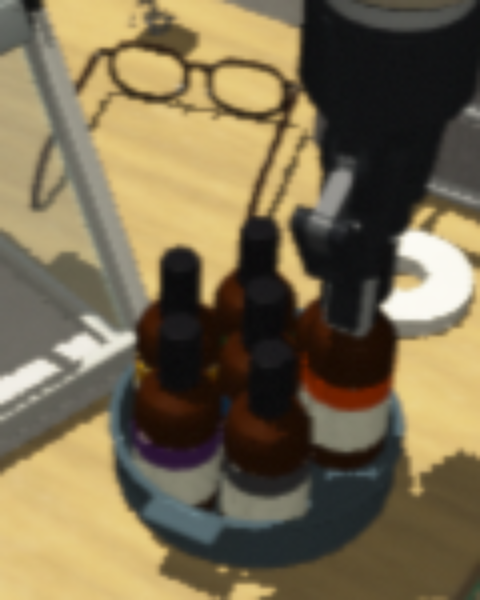

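View pics/top11.png

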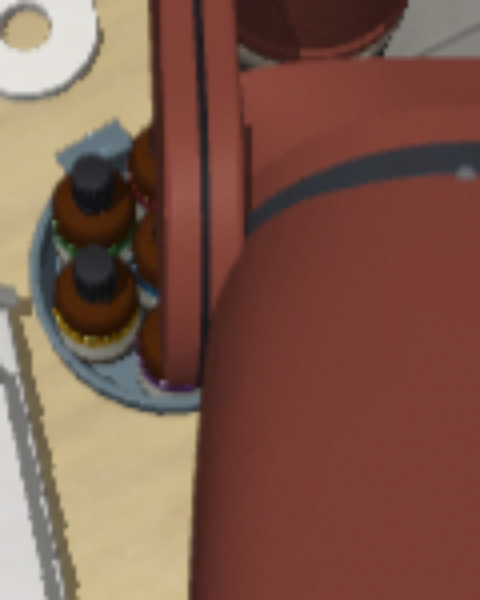

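```bash
python3 - 2>/dev/null <<'E'
from meas import *
F=np.array([.6455,.1168])
hold(.1)
print(move_l([*F,.100],feed=.03,max_force=4));st("c")
print(move_l([*F,.090],feed=.012,max_force=4));st("d")
im,d=get_image("side");np.savez("side12.npz",im=im,d=d)
cv2.imwrite(f"pics/side12.png",cv2.resize(im[90:240,220:340,::-1],None,fx=4,fy=4))
E
```

```text
False
c 32.4417 [0.6451 0.1168 0.0998] [ 0.7599 -0.3534 -1.5538] 0.01873586608154854
True
d 32.925 [0.6456 0.1169 0.0958] [-0.1655 -0.1256  5.2126] 0.01871859004207926
```

View pics/side12.png

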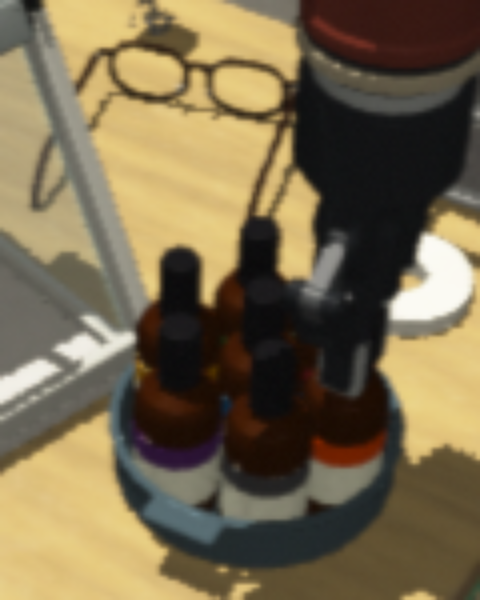

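```bash
python3 - 2>/dev/null <<'E'
from meas import *
gripper_to(.028);st("open")
p=observe()["eef_pos"]
print(move_l(p+[0,0,.06],feed=.06,max_force=6));st("up")
print(move_l(p+[0,0,.17],feed=.2));
movep([.40,-.15,.27],OJ);st("away")
for n in("side","top"):
    im,d=get_image(n);np.savez(n+"13.npz",im=im,d=d)
    cv2.imwrite(f"pics/{n}13.png",im[:,:,::-1])
    cv2.imwrite(f"pics/{n}13z.png",cv2.resize(im[90:240,220:340,::-1],None,fx=4,fy=4))
E
```

```text
open 33.2333 [0.6442 0.1167 0.094 ] [-0.1602 -0.9664 -0.0509] 0.02799721324098936
False
up 34.375 [0.6438 0.1167 0.1533] [-0.7645 -0.3865 -0.0132] 0.028239092477906652
False
away 36.4333 [ 0.4006 -0.1497  0.2701] [0.3282 0.193  1.214 ] 0.02799353086408599
```

View pics/side13.png

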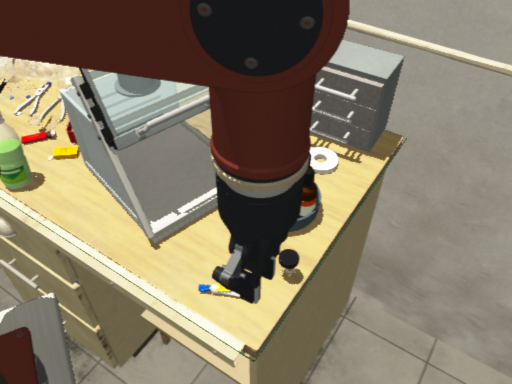

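View pics/top13z.png

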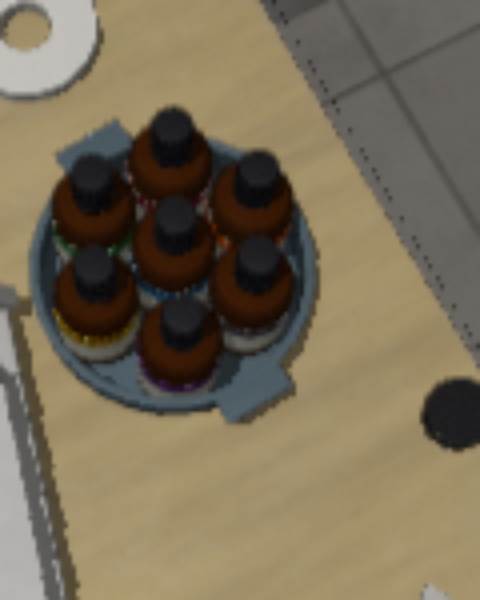

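```bash
python3 - 2>/dev/null <<'E'
from meas import *
set_joints([-1.383,.22,1.526,0,1.395,-.126]);hold(.3);st("home")
fr={}
for n in("side","top"):
    im,d=get_image(n);fr[n]=dict(im=im,d=d);cv2.imwrite(f"pics/{n}14.png",im[:,:,::-1])
G0["dye"]=((.645,.117),.127)
r=allcaps(fr["side"],fr["top"],G0)
for k in G0: print(k,[(r[k,n][0],r[k,n][1][1]) for n in("side","top")])
for n in("side","top"):
    print(n,"dye-centre",np.linalg.norm(r["dye",n][0]-r["c",n][0]))
    f=fr[n];C=cloud(n,f["d"]);
    w=C-np.array([.475,.1762,.082])-.1716*(0.5*XB+.866*ZB);m=(abs(w@YB)<.05)&(abs(w@XB)<.012)&(abs(w[...,2])<.015);print("handle",m.sum(),C[m].mean(0))
E
```

```text
home 38.625 [ 0.1936 -0.5944  0.2321] [ 0.3141 -0.      0.4757] 0.02818169770821281
c [(array([0.6188, 0.1557]), np.float64(0.1258145681645334)), (array([0.6177, 0.155 ]), np.float64(0.12652561414653804))]
p0 [(array([0.6647, 0.1596]), np.float64(0.12529873814354356)), (array([0.6629, 0.1585]), np.float64(0.12654033365319362))]
p60 [(array([0.639 , 0.1979]), np.float64(0.1258051746144371)), (array([0.6378, 0.1964]), np.float64(0.12650987588450746))]
p120 [(array([0.5935, 0.1941]), np.float64(0.1256857199299823)), (array([0.5915, 0.1933]), np.float64(0.12662512807478576))]
p180 [(array([0.5715, 0.15  ]), np.float64(0.12543083371061603)), (array([0.57  , 0.1514]), np.float64(0.1268183384328351))]
p240 [(array([0.6006, 0.1142]), np.float64(0.125181866968709)), (array([0.5981, 0.1142]), np.float64(0.1264968293153788))]
dye [(array([0.6449, 0.1158]), np.float64(0.12513282249299718)), (array([0.6436, 0.1169]), np.float64(0.126281538128758))]
side dye-centre 0.04770289146049482
handle 354 [0.4529 0.2562 0.2328]
top dye-centre 0.046129456731654535
handle 468 [0.4537 0.2593 0.2345]
```

View pics/side14.png

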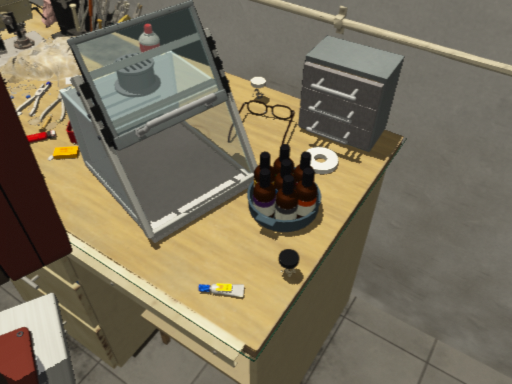

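The last picture shows the sash up at (165,120), seven bottles standing in the tub at (285,190), and the jar (289,260) and glue tube (222,290) where they started.

```bash
python3 -c "
from plant import *
job_done()"
```

```text
the job is handed in; nothing more can be done
```

I raised the sash about 172 mm and it stayed up by itself. I took the bottle out with a hand tilted 40°, stood it on the worktop and let go. I then took it by the cap, lowered it into the tub's free place until it touched the floor, released it and drew the arm back. The job was handed in at about 39 s.

The last checks used both cameras:
- **Dye bottle:** its cap is level with the packed caps (125–126 mm). It is 46–48 mm from the middle bottle against 46.5 mm nominal, and within about 2 mm of the free place.
- **Packed bottles:** each cap is within about 1.5 mm of where I measured it before.
- **Sash:** the handle is unmoved since I let it go.
- **Jar and glue tube:** they look to be where they started. I judged this by eye only and did not measure it.

No check failed. The two cameras disagreed by about 1–2.5 mm in places, which is about the stated calibration accuracy.

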